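# Take a picture through the microscope

### The arm

A 6-joint arm with a two-finger parallel gripper is mounted at the origin on the work surface. World frame = base frame: x ahead of the robot, y to its left, z up, the work surface at z = 0. Lengths are in m, angles in rad, forces in N, time in s.
With the tool pointing down it reaches from about 0.3 to 0.875 m from the base axis. Payload 6.4 kg.
Tool frame: the origin (TCP) lies on the centre line of the jaws, within the pads' length; the fingertips stand 8 mm ahead of it and the grasp point (between the pads) lies 11 mm behind it; z points along the fingers, y is the line along which they close (so a half turn about z gives the same grasp; the last joint's range is limited). The gripper opens to 85 mm and grips with 20 to 120 N. Pads are 22 mm wide; open, the fingers measure 114 mm over their backs; the gripper's body (76 mm by 85 mm) begins 54 mm behind the grasp point. The pads swing forward as they close: fully open they stand 13 mm farther back than shut.
Start: joints at [1.126, 0.181, 1.607, -0, 1.354, -0.206], TCP at [0.136, 0.559, 0.239] pointing down, gripper open.
Joint ranges: [-2.99, 2.99], [-0.89, 2.07], [0.3, 2.58], [-1.14, 4.28], [0, 2.63], [-3.12, 3.12]. Speed limits (rad/s): [2.57, 2.57, 3.01, 3.14, 3.14, 3.14].

### API

Orientations are given as a unit quaternion [w, x, y, z].
In Python, from bench import ctrl gives the robot as it stands.
- The arm moves only by the shell command python3 -m handwheel 'ROWS' [OPENING]. ROWS is JSON, a list that holds one entry, the list of rows, each a list of 4 numbers: the shift along the tool's x, y, z each as a share of 20 cm, from -1 to 1, then the turn about the tool's z as a share of 1.5 rad, from -1 to 1. In form: [[[x, y, z, twist], ...]]. A call has 1 to 10 rows; each row is the pose to reach, as a shift and turn from the pose commanded when the call began, along the tool's axes at that moment; what a row does not reach only later rows make up. A row lasts 1/8 s, in which the tool goes at most 62.5 mm and 10.7 degrees, less where a joint would pass 70% of its speed; a pose out of reach is approached as far as the arm can. A call with a number of a shift or a turn outside -1 to 1 is refused whole. A call with a gripper value outside its range is refused whole. OPENING is the finger opening in mm, from 0 to 85.4, set as the call begins (- or left out, the last holds). The fingers move at their own pace and stop on an object; the grip force is fixed at half the most. Time passes only in rows, so rows that repeat a pose let the fingers close. It gives the time, the measured TCP pose, the force, the opening and the grip force at its end, in the units of the state.
- ctrl.get_obs(): the state, without advancing time (a new reading comes with each control period).
- ctrl.camera(name): name is "side" or "top"; returns a dict with "color" (420x560x3 uint8, red, green, blue), "range_z" (420x560 float32, m along the optical axis (not along the pixel's ray), 0 where there is no reading), "K" (3x3 intrinsics, pixels), "distortion" ([k1, k2, p1, p2, k3] as OpenCV has them; the pictures are not rectified), "pose" (4x4, takes a point from camera to world coordinates). Camera axes: x right, y down, z forward; pixel columns grow to the right and rows downward; lengths in m; the calibration is good to about 2 mm. A picture is of the moment at which its call begins.
- ctrl.hand_in(): hands the job in; it is judged then, once.
The state is a dict: "time_s": time; "q": joint angles; "dq": joint speeds; "joint_efforts": joint torques, N m; "eef_pos": TCP position; "eef_rot": TCP orientation; "wrist_force": force on the tool from outside, world axes, zero at the start; "torque": the same for the moment, N m; "opening": opening from 0.0 (shut) to 1.0 (fully open); "grasp_force": force on a finger pad.
Only numpy, scipy, OpenCV 4.12 (cv2) and the standard library are available. Lean on these libraries where they do the work, as an engineer would, in place of code of your own. Each camera call takes 0.05 s, during which the arm holds its last target. There are 200 camera calls.

### The job

Take a picture through the microscope, using only the fingertips: press the green-dot end of the black rocker on the grey lamp supply right down so that the lamp is on, then push the blue key on the white camera box fully down (it stays down), and last press the green key fully down and let it spring back. Do not press the red or yellow key and leave the lamp supply and everything else standing where it is: nothing is picked up.

Things in the scene. Friction and masses are not known exactly. Their poses are not given: they have to be found in the camera images.
- lamp_supply: loose grey metal box, 150 (x) x 110 (y) x 55 mm high on rubber feet, 0.9 kg; it slides if pushed sideways. Origin at the centre of its underside, z up. The rocker lies in the middle of its top, long side along the box's x
- rocker (a joint): black paddle rocker on the lamp supply, 64 mm long (along the box's x) and 34 mm wide, pivot at its middle 68 mm above the table. About 0 rad is off (the green-dot end, at the box's +x side, stands up), 0.34 rad is on (that end fully down). Friction holds it: 1.5 to 3 N near the end moves it (no snap), and it stays where it is left
- rocker_on_end (a point): point on the rocker's top face, 24 mm from the pivot, at the green dot (14 mm across): the place to press. About 78 mm above the table when off, 70 mm when on; moves with the rocker
- camera_box: white fixed box, 150 (x) x 260 (y) x 45 mm high, origin at the centre of its underside. Four keys (blue, green, red, yellow, in any order) stand in a row along its y, 60 mm apart, 30 mm to the -x side of its middle
- blue_key (a joint): round key cap on the camera box, 28 mm across; 0 m is up, 0.006 m is fully down; no spring: about 3 N pushes it down and it stays where it is left
- green_key (a joint): round key cap on the camera box, 28 mm across; 0 m is up, 0.006 m is fully down; a spring (about 2 N at first touch, 4 N fully down) brings it back up when let go
- red_key (a joint): round key cap on the camera box, 28 mm across; 0 m is up, 0.006 m is fully down; a spring (about 2 N at first touch, 4 N fully down) brings it back up when let go
- yellow_key (a joint): round key cap on the camera box, 28 mm across; 0 m is up, 0.006 m is fully down; a spring (about 2 N at first touch, 4 N fully down) brings it back up when let go
- blue_key_top (a point): centre of the top face of the blue key cap (28 mm across); up, it stands 61 mm above the table and 16 mm above the box's top; moves down with the key
- green_key_top (a point): centre of the top face of the green key cap (28 mm across); up, it stands 61 mm above the table and 16 mm above the box's top; moves down with the key
- red_key_top (a point): centre of the top face of the red key cap (28 mm across); up, it stands 61 mm above the table and 16 mm above the box's top; moves down with the key
- yellow_key_top (a point): centre of the top face of the yellow key cap (28 mm across); up, it stands 61 mm above the table and 16 mm above the box's top; moves down with the key
- oil_bottle: loose amber dropper bottle with black cap, 26 mm across, 50 mm high, standing on the camera box behind the keys; origin at the centre of its underside
- jar: loose clear specimen jar with orange lid, 60 mm across, 70 mm high; origin at the centre of its underside
- slide_box: loose blue slide box, 92 x 87 x 34 mm high; origin at the centre of its underside
- petri_dish: loose covered glass dish, 94 mm across, 16 mm high; origin at the centre of its underside
There are look-alikes about, which are no part of the job. Several things have the shape of the lamp_supply; the one meant has the colours described above.

How it is judged:
By the outcome, as a careful person would: the job done as asked, in the order asked, and still so for the second after the job is handed in, with the robot touching nothing.
It also fails if it takes over 48 s, if anything falls off the work surface, if the arm or the gripper's body presses on something with over 40 N, if the wrist force passes 120 N, or if a joint passes its speed limit or range.

## Working session

There is one attempt and no reset: what is moved stays moved. The work goes in short steps, Python scripts to look and compute and a shell command to move; the robot and the scene stay as the last step left them, time stands still between calls to the robot, and variables do not carry over. Pictures are saved under pics/ and viewed, at most 10 in all, crops included, and the job is handed in when it is done.

```bash
mkdir -p pics; cat > h.py <<'E'
import numpy as np,cv2
from bench import ctrl
def ray(c,uv):
    p=cv2.undistortPoints(np.array(uv,float).reshape(-1,1,2),np.array(c["K"]),np.array(c["distortion"])).reshape(-1,2)
    return np.c_[p,np.ones(len(p))]
def plane(c,uv,z):
    T=np.array(c["pose"]);d=ray(c,uv)@T[:3,:3].T;o=T[:3,3]
    return o+d*((z-o[2])/d[:,2])[:,None]
def depth(c,uv):
    T=np.array(c["pose"]);r=ray(c,uv);z=np.array([c["range_z"][int(v),int(u)] for u,v in uv])
    return (r*z[:,None])@T[:3,:3].T+T[:3,3]
E
python3 - <<'E'
from h import *
import pickle
for n in("top","side"):
    c=ctrl.camera(n);pickle.dump(c,open(n+".pkl","wb"));cv2.imwrite(f"pics/{n}0.png",c["color"][:,:,::-1]);print(np.round(c["pose"],3))
o=ctrl.get_obs();print(o)
E
```

```text
[[ 0.009 -0.982  0.19   0.371]
 [-1.    -0.007  0.013 -0.025]
 [-0.012 -0.191 -0.982  1.273]
 [ 0.     0.     0.     1.   ]]
[[-0.973 -0.174  0.151  0.423]
 [-0.23   0.698 -0.678  0.753]
 [ 0.013 -0.694 -0.719  0.89 ]
 [ 0.     0.     0.     1.   ]]
{'time_s': 0.1, 'q': array([ 1.12570467e+00,  1.81454093e-01,  1.60790260e+00, -4.79921928e-06,
        1.35377149e+00, -2.06304749e-01]), 'dq': array([ 0.00056549, -0.0014754 , -0.00325308,  0.00043458, -0.00038999,
       -0.00295351]), 'joint_efforts': array([ 7.28790219e-04, -4.45878053e+01, -3.52242386e+01, -4.55184518e-04,
        4.14421374e-03, -2.84454137e-05]), 'eef_pos': array([0.1357809 , 0.55825274, 0.23848395]), 'eef_rot': array([-2.43441827e-04,  1.19109450e-01,  9.92880833e-01, -7.28150001e-04]), 'wrist_force': array([ 0.432164  , -0.06076852,  0.25977254]), 'torque': array([0.0104656 , 0.01279118, 0.06072742]), 'grasp_force': 0.0, 'opening': 1.0052818863985522}
```

View pics/top0.png

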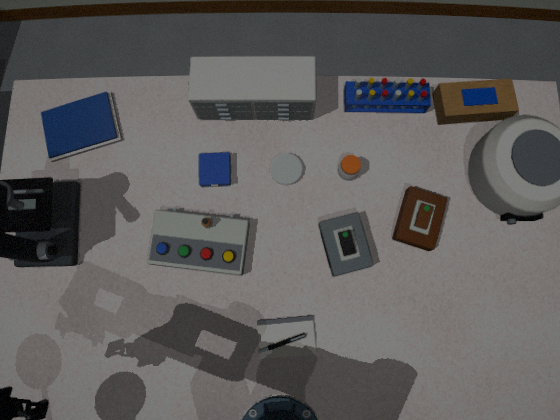

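View pics/side0.png

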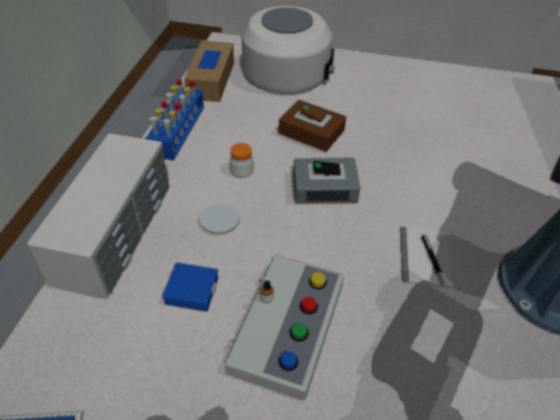

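The top view shows two candidates for the supply: the grey box at (345,243) with a black rocker and green dot near (345,234), and a brown look-alike at (421,218). I choose the grey one. The keys are blue (162,248), green (184,251), red (206,254) and yellow (228,256). In the side view the grey box is at (326,180), the blue key at (288,360) and the green key at (299,331).

```bash
python3 - <<'E'
from h import *
import pickle
R={"top":{"dot":(330,220,362,262),"blue":(150,236,174,260),"green":(174,238,195,262),"red":(196,242,217,266),"yellow":(218,244,240,268)},
"side":{"dot":(308,158,345,182),"blue":(274,346,304,374),"green":(286,318,314,344),"red":(297,292,320,316),"yellow":(306,268,330,292)}}
H={"dot":(50,75),"green":(50,75),"blue":(105,130),"red":(0,8),"yellow":(20,35)}
P={}
for n in R:
    c=pickle.load(open(n+".pkl","rb"));hsv=cv2.cvtColor(c["color"],cv2.COLOR_RGB2HSV)
    for k,(a,b,d,e) in R[n].items():
        m=cv2.inRange(hsv[b:e,a:d],(H[k][0],120,50),(H[k][1],255,255))
        nn,l,s,ct=cv2.connectedComponentsWithStats(m);i=1+s[1:,4].argmax();uv=ct[i]+[a,b]
        P[n,k]=(c,uv);print(n,k,uv.round(1),s[i,4],plane(c,[uv],.078 if k=="dot" else .061).round(4)[0],depth(c,[uv]).round(4)[0])
for k in R["top"]:
    A=[];B=[]
    for n in R:
        c,uv=P[n,k];T=np.array(c["pose"]);d=T[:3,:3]@ray(c,[uv])[0];d/=np.linalg.norm(d);M=np.eye(3)-np.outer(d,d);A.append(M);B.append(M@T[:3,3])
    print(k,"tri",np.linalg.solve(sum(A),sum(B)).round(4))
# box orientation: depth points on top of grey box
c=pickle.load(open("top.pkl","rb"))
uv=[(u,v) for u in range(312,380) for v in range(205,285)]
p=depth(c,uv);s=p[(p[:,2]>.045)&(p[:,2]<.07)]
r=cv2.minAreaRect(s[:,:2].astype(np.float32)*1000);print(r,cv2.boxPoints(r).round(0).tolist())
im=np.hstack([cv2.resize(c["color"][200:285,305:390],(400,400),interpolation=2),cv2.resize(pickle.load(open("side.pkl","rb"))["color"][140:220,285:365],(400,400),interpolation=2)])
cv2.imwrite("pics/crop0.png",im[:,:,::-1])
E
```

```text
top dot [344.8 234. ] 23 [ 0.535  -0.1669  0.078 ] [ 0.5349 -0.1668  0.0788]
top blue [161.3 247.9] 89 [0.496  0.3162 0.061 ] [0.4959 0.3159 0.0622]
top green [183.2 250.4] 83 [0.49   0.2571 0.061 ] [0.4901 0.2575 0.0594]
top red [205.3 252.8] 81 [0.4844 0.1978 0.061 ] [0.4844 0.1978 0.061 ]
top yellow [227.8 255.9] 94 [0.4771 0.1383 0.061 ] [0.4774 0.1386 0.0586]
side dot [317.7 164.6] 34 [ 0.5348 -0.1671  0.078 ] [ 0.5345 -0.1644  0.0804]
side blue [288.1 359.5] 247 [0.4965 0.3213 0.061 ] [0.4966 0.3205 0.0595]
side green [298.8 330.5] 201 [0.4901 0.2619 0.061 ] [0.4901 0.262  0.0611]
side red [308.7 304.1] 161 [0.4835 0.2031 0.061 ] [0.4834 0.2039 0.0621]
side yellow [317.6 279.8] 187 [0.4772 0.1446 0.061 ] [0.4774 0.1428 0.0586]
dot tri [ 0.5348 -0.1669  0.0782]
blue tri [0.4968 0.318  0.0547]
green tri [0.4905 0.2585 0.0552]
red tri [0.4845 0.199  0.0548]
yellow tri [0.4777 0.1393 0.0538]
((514.0942993164062, -172.70144653320312), (148.36129760742188, 112.9813232421875), 15.126300811767578) [[428.0, -138.0], [457.0, -247.0], [600.0, -208.0], [571.0, -99.0]]
```

View pics/crop0.png

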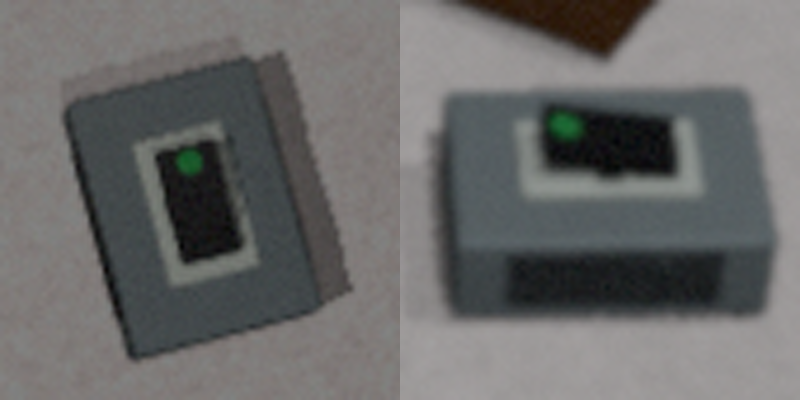

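The crop confirms the grey box with a black rocker. The green dot stands up at the far (+x) end, at world (0.535, -0.167, 0.078), and the box is yawed about 15°. The keys match the 60 mm pitch. Next I shut the fingers and travel.

```bash
python3 -m handwheel '[[[-0.1,-0.11,0,0],[-0.3,-0.32,0,0],[-0.5,-0.53,0,0],[-0.7,-0.75,0,0],[-0.85,-0.91,0,0],[-0.93,-1,0,0],[-0.93,-1,0,0]]]' 0
python3 -m handwheel '[[[-0.1,-0.11,0,0],[-0.3,-0.32,0,0],[-0.5,-0.53,0,0],[-0.7,-0.75,0,0],[-0.85,-0.91,0,0],[-0.93,-1,0,0],[-0.93,-1,0,0]]]' 
python3 -m handwheel '[[[-0.1,-0.11,0,-0.04],[-0.3,-0.32,0.05,-0.12],[-0.5,-0.53,0.15,-0.2],[-0.7,-0.75,0.25,-0.28],[-0.85,-0.91,0.35,-0.334],[-0.93,-1,0.4,-0.334],[-0.93,-1,0.4,-0.334],[-0.93,-1,0.4,-0.334]]]'
```

```text
time_s: 0.98
eef_pos: [0.2699, 0.3193, 0.2391]
eef_rot: [-0.0, 0.121, 0.993, -0.0]
wrist_force: [0.1, 0.9, 0.5]
opening: 0.001
grasp_force: 0.0
time_s: 1.85
eef_pos: [0.4034, 0.0817, 0.2391]
eef_rot: [-0.0, 0.12, 0.993, 0.0]
wrist_force: [-0.7, -0.3, -0.3]
opening: 0.0
grasp_force: 0.0
time_s: 2.85
eef_pos: [0.5362, -0.1543, 0.1593]
eef_rot: [-0.0, -0.131, 0.991, 0.0]
wrist_force: [0.5, -0.1, -0.2]
opening: -0.004
grasp_force: 0.0
```

```bash
python3 -m handwheel '[[[0.005,-0.03,0.08,0],[0.005,-0.06,0.2,0],[0.005,-0.06,0.28,0],[0.005,-0.06,0.3,0],[0.005,-0.06,0.3,0]]]'
python3 - <<'E'
from h import *
c=ctrl.camera("side");im=c["color"][110:230,270:390]
c2=ctrl.camera("top");im2=c2["color"][180:300,290:410]
cv2.imwrite("pics/pre.png",cv2.resize(np.hstack([im2,im]),(800,400),interpolation=2)[:,:,::-1])
E
```

```text
time_s: 3.48
eef_pos: [0.5383, -0.1678, 0.0993]
eef_rot: [-0.0, -0.131, 0.991, 0.0]
wrist_force: [-0.5, -0.2, 0.1]
opening: 0.0
grasp_force: 0.0
```

View pics/pre.png

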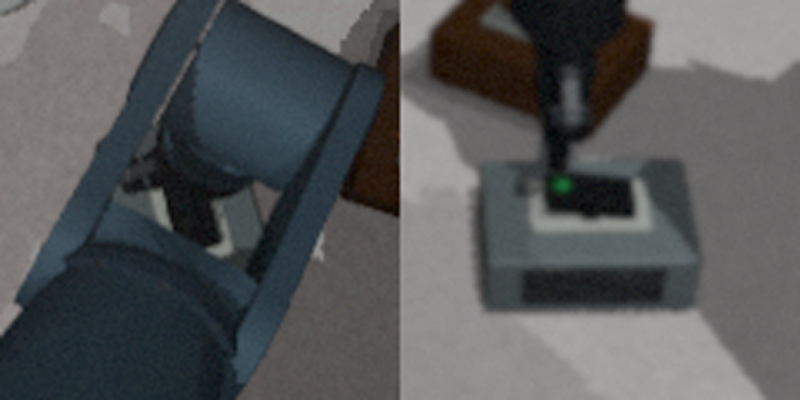

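The fingertip stands just above the green dot, at crop (562,185) in the side half. I press down in small steps and watch the force.

```bash
python3 -m handwheel '[[[0,0,0.02,0],[0,0,0.04,0],[0,0,0.05,0],[0,0,0.06,0],[0,0,0.07,0],[0,0,0.075,0],[0,0,0.08,0],[0,0,0.085,0],[0,0,0.085,0]]]'
python3 -m handwheel '[[[0,0,0.005,0],[0,0,0.01,0],[0,0,0.01,0]]]'
```

```text
time_s: 4.7
eef_pos: [0.5383, -0.1682, 0.0822]
eef_rot: [-0.0, -0.131, 0.991, -0.0]
wrist_force: [0.1, -0.5, 0.8]
opening: 0.004
grasp_force: 0.4
time_s: 5.08
eef_pos: [0.5386, -0.1681, 0.0804]
eef_rot: [0.0, -0.131, 0.991, -0.0]
wrist_force: [1.1, 0.7, 1.8]
opening: -0.004
grasp_force: 0.9
```

```bash
for i in 1; do python3 -m handwheel '[[[0,0,0.005,0],[0,0,0.01,0],[0,0,0.01,0]]]'; done
python3 -m handwheel '[[[0,0,0.005,0],[0,0,0.005,0]]]'
```

```text
time_s: 5.45
eef_pos: [0.5387, -0.1682, 0.0787]
eef_rot: [0.0, -0.131, 0.991, -0.0]
wrist_force: [2.0, 1.9, 5.2]
opening: 0.003
grasp_force: 2.5
time_s: 5.7
eef_pos: [0.5388, -0.1682, 0.0785]
eef_rot: [0.0, -0.131, 0.991, -0.0]
wrist_force: [0.1, 1.5, 10.1]
opening: -0.004
grasp_force: 5.3
```

The force has risen to 10 N with no further travel, so the rocker is on its stop. I lift and check.

```bash
python3 -m handwheel '[[[0,0,-0.03,0],[0,0,-0.1,0],[0,0,-0.22,0],[0,0,-0.34,0],[0,0.2,-0.42,0],[0,0.45,-0.42,0],[0,0.7,-0.42,0],[0,0.9,-0.42,0],[0,1,-0.42,0],[0,1,-0.42,0]]]'
python3 - <<'E'
from h import *
for n,(a,b,d,e) in (("top",(330,220,362,262)),("side",(300,150,350,190))):
    c=ctrl.camera(n);m=cv2.inRange(cv2.cvtColor(c["color"],cv2.COLOR_RGB2HSV)[b:e,a:d],(50,120,50),(75,255,255))
    x,l,s,ct=cv2.connectedComponentsWithStats(m)
    if x>1:
        i=1+s[1:,4].argmax();uv=ct[i]+[a,b];print(n,uv,s[i,4],plane(c,[uv],.07),depth(c,[uv]))
    globals()[n]=c["color"]
cv2.imwrite("pics/on.png",cv2.resize(np.hstack([top[180:300,290:410],side[110:230,270:390]]),(800,400),interpolation=2)[:,:,::-1])
E
```

```text
time_s: 6.95
eef_pos: [0.4865, 0.0256, 0.1616]
eef_rot: [0.0, -0.132, 0.991, -0.0]
wrist_force: [0.8, -0.1, -0.1]
opening: -0.002
grasp_force: 0.0
top [344.5 233.5] 12 [[ 0.53737401 -0.1670443   0.07      ]] [[ 0.53769084 -0.16731416  0.06771523]]
side [316.35294118 166.94117647] 17 [[ 0.53742807 -0.16737018  0.07      ]] [[ 0.53731564 -0.16646245  0.07080882]]
```

View pics/on.png

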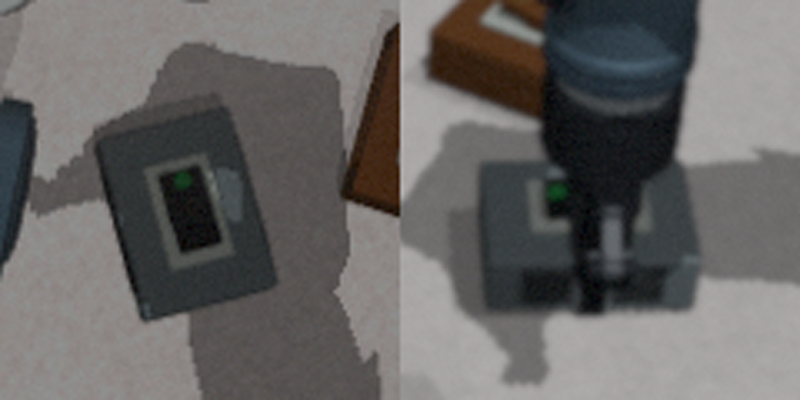

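Both views put the dot at about z = 0.070 with the box unmoved, so the lamp is on. Now the blue key.

```bash
python3 -m handwheel '[[[-0.03,0.1,0,0],[-0.09,0.3,0,0],[-0.15,0.5,0,0],[-0.2,0.65,0,0],[-0.21,0.7,0,0]]]'
python3 -m handwheel '[[[-0.03,0.1,0,0],[-0.09,0.3,0.05,0],[-0.15,0.5,0.15,0],[-0.2,0.65,0.25,0],[-0.21,0.7,0.35,0],[-0.21,0.7,0.39,0],[-0.21,0.7,0.39,0]]]'
```

```text
time_s: 7.68
eef_pos: [0.4916, 0.1713, 0.1612]
eef_rot: [0.0, -0.131, 0.991, -0.0]
wrist_force: [0.4, -0.0, 0.2]
opening: -0.003
grasp_force: 0.0
time_s: 8.55
eef_pos: [0.4953, 0.3158, 0.0828]
eef_rot: [-0.001, -0.13, 0.992, -0.0]
wrist_force: [-0.2, -0.0, -0.1]
opening: -0.0
grasp_force: 0.0
```

```bash
python3 -m handwheel '[[[0,0.007,0.02,0],[0,0.007,0.04,0],[0,0.007,0.06,0],[0,0.007,0.07,0],[0,0.007,0.08,0],[0,0.007,0.09,0],[0,0.007,0.095,0],[0,0.007,0.095,0]]]'
python3 -m handwheel '[[[0,0,0.005,0],[0,0,0.01,0],[0,0,0.01,0]]]'
```

```text
time_s: 9.55
eef_pos: [0.4948, 0.3187, 0.0642]
eef_rot: [0.0, -0.131, 0.991, 0.0]
wrist_force: [0.8, -0.2, 0.2]
opening: -0.0
grasp_force: 0.2
time_s: 9.93
eef_pos: [0.4948, 0.3187, 0.063]
eef_rot: [0.0, -0.131, 0.991, 0.0]
wrist_force: [-3.8, -1.6, 6.8]
opening: -0.0
grasp_force: 3.8
```

```bash
python3 -m handwheel '[[[0,0,0.005,0],[0,0,0.005,0]]]'
```

```text
time_s: 10.18
eef_pos: [0.4949, 0.3188, 0.0629]
eef_rot: [0.0, -0.131, 0.991, -0.0]
wrist_force: [-6.3, -2.9, 14.5]
opening: 0.003
grasp_force: 7.4
```

Blue has bottomed out at 0.063 with 14.5 N. I lift, check it, and go above green.

```bash
python3 -m handwheel '[[[0,0,-0.03,0],[0,0,-0.1,0],[0,0,-0.2,0],[0.03,-0.08,-0.2,0],[0.07,-0.2,-0.2,0],[0.1,-0.285,-0.15,0],[0.1,-0.285,-0.1,0],[0.1,-0.285,-0.1,0]]]'
python3 - <<'E'
from h import *
c=ctrl.camera("side");t=ctrl.camera("top")
cv2.imwrite("pics/blue.png",cv2.resize(np.hstack([t["color"][190:290,140:260],c["color"][260:385,225:345][:100+0] if 0 else c["color"][285:385,225:345]]),(800,333),interpolation=2)[:,:,::-1])
for k,n,c,uv in(("b","side",c,(288,361)),("b","top",t,(161,248))):print(n,depth(c,[uv]).round(4))
m=cv2.inRange(cv2.cvtColor(c["color"],cv2.COLOR_RGB2HSV)[230:270,150:176],(105,120,50),(130,255,255));print(m.sum()/255)
E
```

```text
time_s: 11.18
eef_pos: [0.4892, 0.2581, 0.0798]
eef_rot: [-0.001, -0.13, 0.991, -0.0]
wrist_force: [-0.2, 0.8, 0.3]
opening: -0.0
grasp_force: 0.0
side [[0.4966 0.3212 0.0554]]
top [[0.4533 0.2012 0.4713]]
0.0
```

View pics/blue.png

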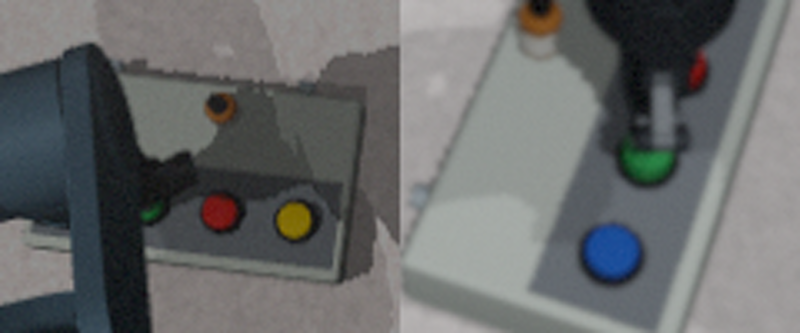

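Blue (crop (612,253), side) reads z = 0.055, which is down. The tip stands above green at crop (648,155). Now I press green.

```bash
python3 -m handwheel '[[[0,0,0.02,0],[0,0,0.04,0],[0,0,0.05,0],[0,0,0.06,0],[0,0,0.07,0],[0,0,0.075,0],[0,0,0.08,0],[0,0,0.085,0],[0,0,0.085,0]]]'
python3 -m handwheel '[[[0,0,0.005,0],[0,0,0.007,0],[0,0,0.007,0]]]'
```

```text
time_s: 12.4
eef_pos: [0.4902, 0.2584, 0.0644]
eef_rot: [0.0, -0.131, 0.991, 0.0]
wrist_force: [-1.6, 0.7, 2.3]
opening: 0.003
grasp_force: 1.7
time_s: 12.78
eef_pos: [0.4902, 0.2584, 0.063]
eef_rot: [-0.0, -0.131, 0.991, 0.0]
wrist_force: [-2.5, 0.1, 5.3]
opening: -0.001
grasp_force: 2.5
```

```bash
python3 -m handwheel '[[[0,0,0.005,0],[0,0,0.008,0],[0,0,0.008,0]]]'
python3 -m handwheel '[[[0,0,-0.04,0],[0,0,-0.12,0],[0,0,-0.25,0],[0,0,-0.4,0],[0,0,-0.55,0],[0,0,-0.7,0],[0,0,-0.75,0],[0,0,-0.75,0]]]'
python3 -m handwheel '[[[0.1,-0.1,0,0],[0.3,-0.3,0,0],[0.5,-0.5,0,0],[0.65,-0.65,0,0],[0.7,-0.7,0,0],[0.7,-0.7,0,0]]]'
python3 - <<'E'
from h import *
c=ctrl.camera("side");t=ctrl.camera("top")
cv2.imwrite("pics/end.png",t["color"][:,:,::-1])
print(depth(c,[(288,361),(299,331)]).round(4))
for n,c,R in (("side",c,((274,346,304,376),(105,130)),),("side",c,((286,318,314,346),(50,75))),("top",t,((330,220,362,262),(50,75))),("side",c,((300,150,350,190),(50,75)))):
    (a,b,d,e),h=R;m=cv2.inRange(cv2.cvtColor(c["color"],cv2.COLOR_RGB2HSV)[b:e,a:d],(h[0],120,40),(h[1],255,255));x,l,s,ct=cv2.connectedComponentsWithStats(m)
    if x>1:i=1+s[1:,4].argmax();uv=ct[i]+[a,b];print(n,uv,s[i,4],depth(c,[uv]).round(4))
E
```

```text
time_s: 13.15
eef_pos: [0.4903, 0.2585, 0.0629]
eef_rot: [0.0, -0.131, 0.991, -0.0]
wrist_force: [-7.6, -1.8, 17.5]
opening: -0.001
grasp_force: 8.5
time_s: 14.15
eef_pos: [0.4905, 0.2584, 0.2117]
eef_rot: [0.001, -0.131, 0.991, 0.0]
wrist_force: [-0.8, -0.3, -0.0]
opening: -0.001
grasp_force: 0.0
time_s: 14.9
eef_pos: [0.391, 0.0866, 0.2107]
eef_rot: [-0.0, -0.13, 0.992, 0.0]
wrist_force: [0.1, -0.1, 0.5]
opening: 0.004
grasp_force: 0.0
[[0.4966 0.3208 0.0546]
 [0.4895 0.2631 0.0614]]
side [288.07053942 360.54356846] 241 [[0.4969 0.3187 0.0522]]
side [298.70833333 330.92592593] 216 [[0.4903 0.2612 0.0583]]
top [344.375 233.75 ] 16 [[ 0.5367 -0.1667  0.0699]]
side [316.7826087  167.08695652] 23 [[ 0.5361 -0.1654  0.0716]]
```

View pics/end.png

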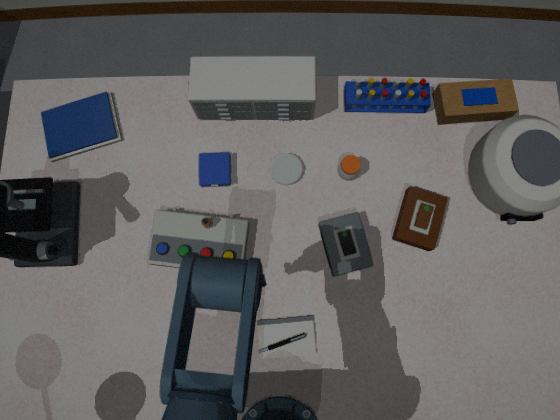

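The final view shows everything in place: the supply at (346,243), the rocker dot low at z ≈ 0.070, blue down at (162,248), and green back up at (184,251).

```bash
python3 -c "
from bench import ctrl
print(ctrl.hand_in())"
```

```text
the job is handed in; nothing more can be done
None
```

The job is handed in at about 15 s of robot time: I pressed the rocker to its stop (lamp on), then the blue key fully down (it stayed), then the green key fully down (it sprang back); the red and yellow keys were not pressed and the final pictures show nothing moved.

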